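Park the probe-station objectives in order of height

TASK

Park the four microscope objectives on the rail, one standing upright in the middle of each rubber rest, in order of height: the tallest on the rest next to the red end block, and each next one shorter down to the shortest at the grey end. Leave the probe positioner that stands among them where it is.

Things in the scene. Friction and masses are not known exactly. Their poses are not given: they have to be found in the camera images.
- lens_yellow_mid (a point): Microscope objective with a yellow nose ring: an upright black cylinder, 44 mm tall, 34 mm in diameter up to 14 mm below its top, where it narrows to a 29 mm nose in yellow with a dark glass disc on top (all four objectives differ in height and ring colour). Stands loose on its flat foot, 100 g give or take 30 %. The point is its centre, half-way up, on its axis; z points along the axis to the nose.
- lens_green_mid (a point): Microscope objective with a green nose ring: an upright black cylinder, 57 mm tall, 34 mm in diameter up to 14 mm below its top, where it narrows to a 29 mm nose in green with a dark glass disc on top (all four objectives differ in height and ring colour). Stands loose on its flat foot, 130 g give or take 30 %. The point is its centre, half-way up, on its axis; z points along the axis to the nose.
- lens_blue_mid (a point): Microscope objective with a blue nose ring: an upright black cylinder, 70 mm tall, 34 mm in diameter up to 14 mm below its top, where it narrows to a 29 mm nose in blue with a dark glass disc on top (all four objectives differ in height and ring colour). Stands loose on its flat foot, 160 g give or take 30 %. The point is its centre, half-way up, on its axis; z points along the axis to the nose.
- lens_white_mid (a point): Microscope objective with a white nose ring: an upright black cylinder, 83 mm tall, 34 mm in diameter up to 14 mm below its top, where it narrows to a 29 mm nose in white with a dark glass disc on top (all four objectives differ in height and ring colour). Stands loose on its flat foot, 190 g give or take 30 %. The point is its centre, half-way up, on its axis; z points along the axis to the nose.
- rest1: Rest 1 of four in a row on the rail: fixed dark rubber disc, 54 mm across, 4 mm thick, white dot at its centre. In order 1 2 3 4 along a fixed flat aluminium bar (420 x 70 mm, 12 mm thick) on the bench, 70 to 90 mm apart. Origin: centre of its underside; the top, where an objective stands, is 4 mm higher, 16 mm above the bench. y along the rail from rest 4 to rest 1, z up.
- rest2: Rest 2 of four in a row on the rail: fixed dark rubber disc, 54 mm across, 4 mm thick, white dot at its centre; see rest 1. Origin: centre of its underside; the top, where an objective stands, is 4 mm higher, 16 mm above the bench. y along the rail from rest 4 to rest 1, z up.
- rest3: Rest 3 of four in a row on the rail: fixed dark rubber disc, 54 mm across, 4 mm thick, white dot at its centre; see rest 1. Origin: centre of its underside; the top, where an objective stands, is 4 mm higher, 16 mm above the bench. y along the rail from rest 4 to rest 1, z up.
- rest4: Rest 4 of four in a row on the rail: fixed dark rubber disc, 54 mm across, 4 mm thick, white dot at its centre; see rest 1. Origin: centre of its underside; the top, where an objective stands, is 4 mm higher, 16 mm above the bench. y along the rail from rest 4 to rest 1, z up.
- tall_end_top (a point): Red block fixed on the rail beyond rest 1 or rest 4, about 73 mm from that rest's centre, marking the tallest objective's end: 22 mm along the rail, 60 mm across, 22 mm high. A like grey block is at the other end. The point is the centre of its top, 34 mm above the bench.
- positioner_mid (a point): Delicate probe positioner, a bystander to leave alone: loose black block, foot 46 x 40 mm, three blue knobs (top one 48 mm high; outline about 62 x 48 mm), 600 g, standing among the objectives. The point is 24 mm above the foot's centre, z up. An amber jar, 40 mm across and 50 mm high, also stands in that row.

How it is judged:
At the end, for the whole second after the job is handed in: All four objectives stand upright (within 7 degrees) and still, each centred within 12 mm on its own rest and resting on it (height within 4 mm): the tallest (white) beside the red end block, then blue, green, and the shortest (yellow) at the grey end (angle between each of lens_yellow_mid, lens_green_mid, lens_blue_mid, lens_white_mid's own z axis and vertical below 0.12 rad and linear speed of each of lens_yellow, lens_green, lens_blue, lens_white below 0.02 m/s and ((horizontal distance between tall_end_top and rest1 below 0.15 m and horizontal distance between lens_yellow_mid and rest4 below 0.012 m and height (world z) of lens_yellow_mid between 0.034 and 0.042 m and horizontal distance between lens_green_mid and rest3 below 0.012 m and height (world z) of lens_green_mid between 0.0405 and 0.0485 m and horizontal distance between lens_blue_mid and rest2 below 0.012 m and height (world z) of lens_blue_mid between 0.047 and 0.055 m and horizontal distance between lens_white_mid and rest1 below 0.012 m and height (world z) of lens_white_mid between 0.0535 and 0.0615 m) or (horizontal distance between tall_end_top and rest4 below 0.15 m and horizontal distance between lens_yellow_mid and rest1 below 0.012 m and height (world z) of lens_yellow_mid between 0.034 and 0.042 m and horizontal distance between lens_green_mid and rest2 below 0.012 m and height (world z) of lens_green_mid between 0.0405 and 0.0485 m and horizontal distance between lens_blue_mid and rest3 below 0.012 m and height (world z) of lens_blue_mid between 0.047 and 0.055 m and horizontal distance between lens_white_mid and rest4 below 0.012 m and height (world z) of lens_white_mid between 0.0535 and 0.0615 m))); the robot touches nothing.
It fails at once if the probe positioner is moved more than 20 mm or knocked over (distance of positioner_mid from where it was at the start of the episode above 0.02 m or angle between positioner_mid's own z axis and vertical above 0.5 rad).
It also fails if it takes over 96 s, if anything falls off the work surface, if the arm or the gripper's body presses on something with over 40 N, if the wrist force passes 120 N, or if a joint passes its speed limit or range.

ROBOT

A 6-joint arm with a two-finger parallel gripper is mounted at the origin on the work surface. World frame = base frame: x ahead of the robot, y to its left, z up, the work surface at z = 0. Lengths are in m, angles in rad, forces in N, time in s.
With the tool pointing down it reaches from about 0.25 to 0.775 m from the base axis. Payload 4 kg.
Tool frame: the origin (TCP) lies at the very end of the fingers, on their centre line; the grasp point (between the pads) lies 19 mm behind it; y points along the fingers, x is the direction in which the jaws open and shut, and the axes are right-handed (so a half turn about y gives the same grasp; the last joint's range is limited). The gripper opens to 85 mm and grips with 20 to 120 N. Pads are 22 mm wide; open, the fingers measure 114 mm over their backs; the gripper's body (76 mm by 85 mm) begins 54 mm behind the grasp point. The pads swing forward as they close: fully open they stand 13 mm farther back than shut.
Start: joints at [-1.286, 0.087, 1.371, -0, 1.684, -0.103], TCP at [0.208, -0.509, 0.231] pointing down, gripper open.
Joint ranges: [-3.1, 3.1], [-0.76, 2.03], [0.27, 2.55], [-1.08, 4.22], [0.17, 2.65], [-2.57, 2.57]. Speed limits (rad/s): [2.79, 2.79, 3.14, 3.14, 3.14, 3.14].

INTERFACE

Orientations are given as a 3x3 rotation matrix whose columns are the frame's x, y, z axes.
In Python, from cell import monitor, camera, camera_model, sign_off, cut_out, tip_of gives the robot as it stands.
- The arm moves only by the tool drive_tool, never from a script. Its arguments are lists of equal length, an entry for each row: "slide": the shift along the tool's x, y, z in m, a list of three; "angular": the turn, a rotation vector about the tool's x, y, z in degrees, a list of three; "hand": the opening, from 0 (shut) to 1 (fully open). In form: {"slide": [[x, y, z], ...], "angular": [[ax, ay, az], ...], "hand": [hand, ...]}. A call has 1 to 8 rows; each row is the pose to reach, as a shift and turn from the pose measured when the call began, along the tool's axes at that moment; what a row does not reach only later rows make up. A row lasts 1/10 s, in which the tool goes at most 50 mm and 8.59 degrees, less where a joint would pass 70% of its speed; a pose out of reach is approached as far as the arm can. A call with a gripper value outside its range is refused whole. The fingers move at their own pace and stop on an object; the grip force is fixed at half the most. Time passes only in rows, so rows that repeat a pose let the fingers close. It gives the time, the measured TCP pose, the force and the opening at its end, in the units of the state.
- monitor.read_state(): the state, without advancing time (a new reading comes with each control period).
- camera(name): name is "scene" or "side" or "wrist"; returns the picture (384x512x3 uint8, red, green, blue); there is no depth.
- camera_model(name): a dict with "fovy" (degrees; the focal length in pixels is half the picture's height over the tangent of half this angle, whatever the lens; pixels are square), "cx", "cy" (the principal point, pixels), "dist_coeffs" ([k1, k2, p1, p2, k3] as OpenCV has them; the pictures are not rectified), "extrinsics" (4x4, takes a point from camera to world coordinates); the wrist camera has in their place "tool_from_camera" (4x4, takes a point from camera to tool coordinates, whose origin is the TCP and whose axes are the tool frame's). Camera axes: x right, y down, z forward; pixel columns grow to the right and rows downward; lengths in m; the calibration is good to about 2 mm. A picture is of the moment at which its call begins: read the wrist's pose just before it. camera_model takes no time and is no camera call.
- sign_off(): hands the job in, once; it reports no verdict.
Trained networks look in the newest picture that a camera, given by its name, has taken for a name from the list of things; names that differ only in an ending like _2 or _b are one class to them, and where a whole thing is asked for, a point or a joint stands for the part that bears it (a point fixed in the world has none). Each returns a list of dicts, best first, with "confidence" (0 to 1); they miss things now and then, are a little off and sometimes report something else, mostly with a low value. They report only what shows in the picture. A call takes as long as a camera call.
- cut_out(query, camera): "pixels" (384x512 bool, what is visible of it) and "position" ([row, column] in pixels, amid what is visible of it).
- tip_of(query, camera): "position" ([row, column] in pixels: a listed point, or the origin of a listed thing).
The state is a dict: "time": time; "joints": joint angles; "dq": joint speeds; "joint_efforts": joint torques, N m; "position": TCP position; "eef_rot": TCP orientation; "ft_force": force on the tool from outside, world axes, zero at the start; "moment": the same for the moment, N m; "finger_gap": finger opening in m.
Only numpy, scipy, OpenCV 4.12 (cv2) and the standard library are available. Lean on these libraries where they do the work, as an engineer would, in place of code of your own. Each camera call takes 0.05 s, during which the arm holds its last target.

## Working session

There is one attempt and no reset: what is moved stays moved. The work goes in short steps, Python scripts to look and compute and a tool call to move; the robot and the scene stay as the last step left them, time stands still between calls to the robot, and variables do not carry over. Pictures are saved under pics/ and viewed, and the job is handed in when it is done.

Besides the shell and the picture viewer there is one more tool, called after "Call:" as name(argument=value, ...) on one line, values as JSON. drive_tool: Moves the arm, as the interface text tells. Its arguments: {"type":"object","properties":{"slide":{"type":"array"},"angular":{"type":"array"},"hand":{"type":"array"}},"required":["slide","angular","hand"]}

```bash
ls; mkdir -p pics; cat > h.py <<'E'
import numpy as np, cv2
from cell import monitor, camera, camera_model, sign_off, cut_out, tip_of
def K(m):
    f=192/np.tan(np.radians(m['fovy'])/2)
    return np.array([[f,0,m['cx']],[0,f,m['cy']],[0,0,1.]])
def T(name,m,st=None):
    if name!='wrist': return np.array(m['extrinsics'])
    W=np.eye(4);W[:3,:3]=np.array(st['eef_rot']);W[:3,3]=st['position']
    return W@np.array(m['tool_from_camera'])
def onplane(name,rc,z,st=None):
    m=camera_model(name);A=T(name,m,st)
    p=cv2.undistortPoints(np.array([[[rc[1],rc[0]]]],float),K(m),np.array(m['dist_coeffs'],float))[0,0]
    d=A[:3,:3]@np.array([p[0],p[1],1]);o=A[:3,3]
    return o+d*(z-o[2])/d[2]
def proj(name,P,st=None):
    m=camera_model(name);A=np.linalg.inv(T(name,m,st))
    q,_=cv2.projectPoints(np.array(P,float).reshape(-1,3),cv2.Rodrigues(A[:3,:3])[0],A[:3,3],K(m),np.array(m['dist_coeffs'],float))
    return q[:,0,::-1]
def save(im,n): cv2.imwrite('pics/'+n+'.png',im[:,:,::-1])
E
python3 - <<'E'
from h import *
s=monitor.read_state();print(s)
for c in ['scene','side','wrist']:
    save(camera(c),c+'0'); m=camera_model(c);print(c,m)
E
```

```text
pics
{'time': 0.0, 'joints': array([-1.28609509e+00,  8.79842624e-02,  1.37228842e+00, -8.63379438e-06,
        1.68358753e+00, -1.03085350e-01]), 'dq': array([-0.00113986, -0.00081172, -0.00108045,  0.00079309,  0.00070863,
       -0.0004065 ]), 'joint_efforts': array([-4.48881883e-04, -3.51858366e+01, -3.13274074e+01, -1.71627803e-04,
        1.06999342e-02, -2.37845818e-06]), 'position': array([ 0.20783585, -0.50867648,  0.2301058 ]), 'eef_rot': array([[ 3.78138657e-01, -6.45124182e-04,  9.25748746e-01],
       [-9.25746220e-01,  2.17386904e-03,  3.78139141e-01],
       [-2.25640324e-03, -9.99997429e-01,  2.24802645e-04]]), 'ft_force': array([ 0.52115159,  0.20452207, -0.29525773]), 'moment': array([ 0.00431486,  0.00505533, -0.02835523]), 'finger_gap': 0.08529920012137909}
scene {'fovy': 49.408067852961125, 'cx': 262.3286082184157, 'cy': 185.77107482779192, 'dist_coeffs': array([0.04373772, 0.        , 0.        , 0.        , 0.        ]), 'extrinsics': array([[-0.13288267,  0.78722439, -0.60217934,  1.12611699],
       [ 0.99109762,  0.10049707, -0.08732607,  0.09280479],
      
[... 387 characters left out ...]
 -0.66460647,  0.64841009, -0.48992545],
       [ 0.0178345 , -0.70330721, -0.71066229,  0.61378377],
       [ 0.        ,  0.        ,  0.        ,  1.        ]])}
wrist {'fovy': 60.46906114244658, 'cx': 259.01464547936394, 'cy': 195.5877112070935, 'dist_coeffs': array([-0.02123085,  0.        ,  0.        ,  0.        ,  0.        ]), 'tool_from_camera': array([[ 9.99999849e-01, -4.56975147e-04,  3.06691996e-04,
        -6.75269135e-04],
       [-4.16565183e-04, -2.64301150e-01,  9.64440111e-01,
        -1.42909121e-01],
       [-3.59666114e-04, -9.64440093e-01, -2.64301300e-01,
         6.77667546e-02],
       [ 0.00000000e+00,  0.00000000e+00,  0.00000000e+00,
         1.00000000e+00]])}
```

View pics/scene0.png

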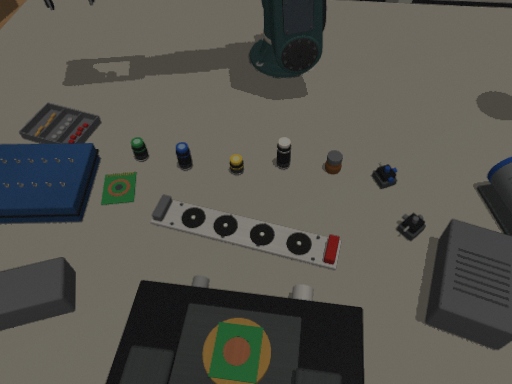

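View pics/side0.png

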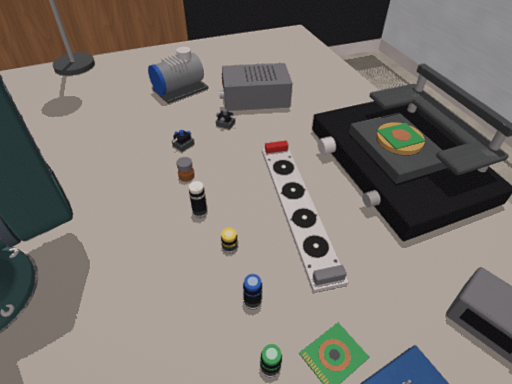

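View pics/wrist0.png

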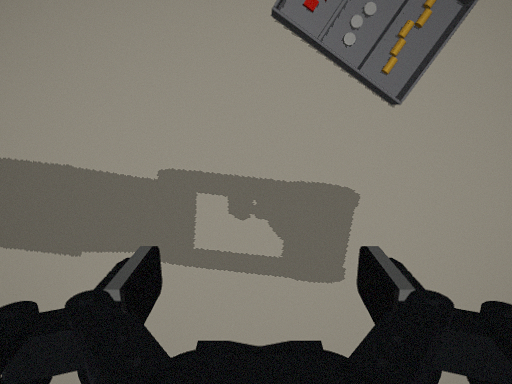

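The scene view shows green (138,147), blue (183,153), yellow (236,162) and white (284,152). To their right are the jar (334,162) and the positioner (385,175, with a look-alike at 412,225). The rail runs below from grey (162,207) to red (332,250). Next I'll measure these positions.

```bash
cat > meas.py <<'E'
from h import *
from scipy.optimize import least_squares
names=['lens_yellow_mid','lens_green_mid','lens_blue_mid','lens_white_mid','rest1','rest2','rest3','rest4','tall_end_top','positioner_mid']
zs=[.022,.0285,.035,.0415,.012,.012,.012,.012,.034,.024]
for n,z in zip(names,zs):
    for c in ['scene','side']:
        for r in tip_of(n,c)[:2]:
            print(n,c,np.round(r['position'],1),round(r['confidence'],2),np.round(onplane(c,r['position'],z)[:2],4))
print(monitor.read_state()['time'])
E
python3 meas.py
```

```text
lens_yellow_mid scene [163.8 234.7] 0.74 [ 0.477 -0.069]
lens_yellow_mid side [239.7 226.7] 0.83 [ 0.4737 -0.0655]
lens_yellow_mid side [244.5 313.8] 0.32 [ 0.6321 -0.1391]
lens_green_mid scene [148.5 140.6] 0.88 [ 0.4628 -0.3094]
lens_green_mid side [358.6 271.2] 0.56 [ 0.4666 -0.3126]
lens_blue_mid scene [150.3 182.9] 0.86 [ 0.4609 -0.2008]
lens_blue_mid scene [217.8 193.8] 0.4 [ 0.6517 -0.128 ]
lens_blue_mid side [287.4 250.1] 0.71 [ 0.478  -0.1885]
lens_blue_mid side [355.9 270.3] 0.52 [ 0.4658 -0.3103]
lens_white_mid scene [153.7 281.3] 0.81 [0.4472 0.042 ]
lens_white_mid side [198.4 202.6] 0.85 [0.4554 0.043 ]
lens_white_mid side [166.8 285.7] 0.65 [0.6648 0.0718]
rest1 scene [244.  298.3] 0.96 [0.6743 0.1036]
rest1 scene [234.2 261.1] 0.93 [0.6605 0.0211]
rest1 side [217.1 300.8] 0.78 [ 0.6436 -0.0585]
rest1 side [192.  293.2] 0.76 [0.6604 0.0157]
rest2 scene [244.  298.3] 0.96 [0.6743 0.1036]
rest2 scene [234.2 261.1] 0.93 [0.6605 0.0211]
rest2 side [217.1 300.8] 0.78 [ 0.6436 -0.0585]
rest2 side [192.  293.2] 0.76 [0.6604 0.0157]
rest3 scene [244.  298.3] 0.96 [0.6743 0.1036]
rest3 scene [234.2 261.1] 0.93 [0.6605 0.0211]
rest3 side [217.1 300.8] 0.78 [ 0.6436 -0.0585]
rest3 side [192.  293.2] 0.76 [0.6604 0.0157]
rest4 scene [244.  298.3] 0.96 [0.6743 0.1036]
rest4 scene [234.2 261.1] 0.93 [0.6605 0.0211]
rest4 side [217.1 300.8] 0.78 [ 0.6436 -0.0585]
rest4 side [192.  293.2] 0.76 [0.6604 0.0157]
tall_end_top scene [247.5 330.5] 0.79 [0.6865 0.1699]
tall_end_top side [145.2 274.7] 0.53 [0.6763 0.1637]
positioner_mid scene [171.1 385.2] 0.56 [0.4561 0.293 ]
positioner_mid scene [163.6 234.7] 0.48 [ 0.478  -0.0687]
positioner_mid side [134.5 181.4] 0.58 [0.4662 0.3045]
1.15
```

```bash
python3 - <<'E'
from h import *
a=cv2.imread('pics/scene0.png');b=cv2.imread('pics/side0.png')
for im,c,rois in [(a,'scene',[(217.8,193.8),(225,226),(234.2,261),(244,298.3)]),(b,'side',[(167,284),(191,293),(217,304),(246,316)])]:
    g=cv2.cvtColor(im,cv2.COLOR_BGR2GRAY).astype(float)
    for r,k in rois:
        r=int(round(r));k=int(round(k)); p=g[r-4:r+5,k-4:k+5]; w=np.clip(p-p.min()-25,0,None)
        yy,xx=np.mgrid[r-4:r+5,k-4:k+5]; rc=(np.sum(w*yy)/w.sum(),np.sum(w*xx)/w.sum())
        print(c,np.round(rc,2),p.max(),p.min(),np.round(onplane(c,rc,.016)[:2],4))
cv2.imwrite('pics/c1.png',cv2.resize(a[120:270,115:435],None,fx=2.5,fy=2.5,interpolation=cv2.INTER_CUBIC))
cv2.imwrite('pics/c2.png',cv2.resize(b[120:384,150:350],None,fx=2.2,fy=2.2,interpolation=cv2.INTER_CUBIC))
E
```

```text
scene [216.64 192.85] 142.0 18.0 [ 0.6372 -0.1364]
scene [224.48 225.07] 142.0 19.0 [ 0.6484 -0.0609]
scene [233.44 261.67] 142.0 19.0 [0.6608 0.0225]
scene [242.54 298.62] 142.0 19.0 [0.673  0.1039]
side [166.09 283.16] 221.0 27.0 [0.6732 0.1015]
side [189.34 292.65] 219.0 30.0 [0.6609 0.0205]
side [216.74 304.  ] 218.0 27.0 [ 0.6487 -0.063 ]
side [245.14 315.52] 218.0 27.0 [ 0.6372 -0.1382]
```

View pics/c1.png

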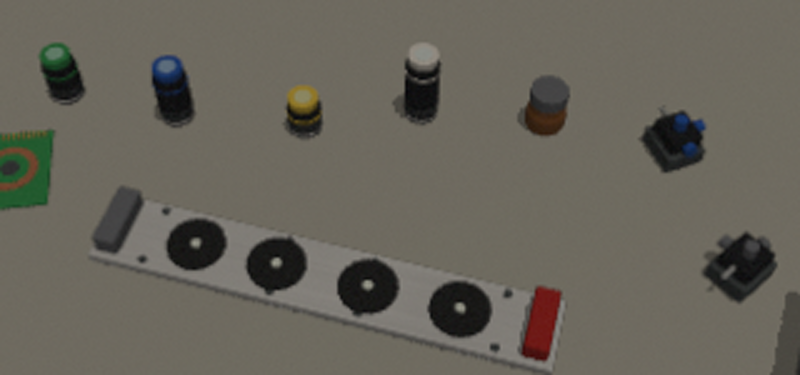

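View pics/c2.png

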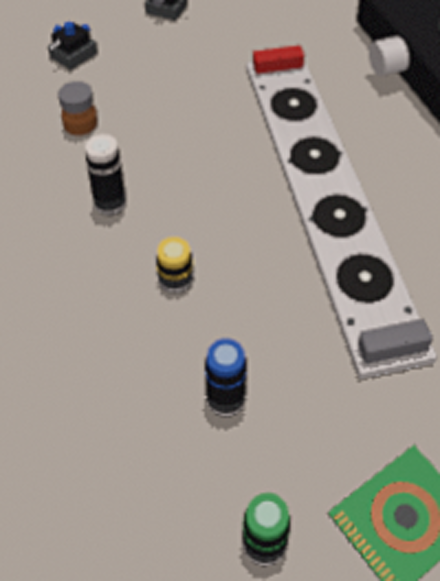

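```bash
python3 - <<'E'
from h import *
for n,h,s,d in [('g',.057,(141,137.6),(353,271.2)),('b',.07,(147,182.8),(280.6,252.5)),('y',.044,(159,236.4),(232.5,229)),('w',.083,(141.8,284.4),(187,196.6))]:
    print(n,np.round(onplane('scene',s,h),4),np.round(onplane('side',d,h),4))
a=cv2.imread('pics/scene0.png')
for (r,c) in [(163,334)]:
    print(onplane('scene',(156,334),.05))
m=cut_out('positioner_mid','scene');print([(x['confidence'],x['position']) for x in m])
s=monitor.read_state();print(s['joints'])
E
```

```text
g [ 0.4642 -0.3094  0.057 ] [ 0.465  -0.3137  0.057 ]
b [ 0.481  -0.1902  0.07  ] [ 0.4796 -0.1963  0.07  ]
y [ 0.4799 -0.0629  0.044 ] [ 0.4794 -0.0663  0.044 ]
w [0.4462 0.0481 0.083 ] [0.446  0.0397 0.083 ]
[0.44644104 0.16811078 0.05      ]
[(0.87, [175.9, 384.8])]
[-1.28610110e+00  8.71976197e-02  1.37067395e+00  4.78212440e-05
  1.68359579e+00 -1.03086630e-01]
```

```bash
cat >> h.py <<'E'
YAW=np.radians(-8.5)
def goto(x,y,z,yaw=YAW):
    s=monitor.read_state();R=np.array(s['eef_rot']);p=np.array(s['position'])
    X=np.array([np.cos(yaw),np.sin(yaw),0]);Y=np.array([0,0,-1.]);Rt=np.column_stack([X,Y,np.cross(X,Y)])
    from scipy.spatial.transform import Rotation as Ro
    print('slide',np.round(R.T@(np.array([x,y,z])-p),4),'ang',np.round(np.degrees(Ro.from_matrix(R.T@Rt).as_rotvec()),2),'t',s['time'],'gap',round(s['finger_gap'],4),'p',np.round(p,4),'f',np.round(s['ft_force'],1))
E
python3 - <<'E'
from h import *
goto(.465,-.312,.2)
E
```

```text
slide [-0.0854  0.0314  0.3125] ang [ 0.000e+00 -5.928e+01  1.000e-02] t 1.2 gap 0.0853 p [ 0.208  -0.5092  0.2314] f [-0.3  0.6  0.6]
```

Call:
drive_tool(slide=[[-0.085,0.031,0.3125],[-0.085,0.031,0.3125],[-0.085,0.031,0.3125],[-0.085,0.031,0.3125],[-0.085,0.031,0.3125],[-0.085,0.031,0.3125],[-0.085,0.031,0.3125],[-0.085,0.031,0.3125]], angular=[[0,-59.3,0],[0,-59.3,0],[0,-59.3,0],[0,-59.3,0],[0,-59.3,0],[0,-59.3,0],[0,-59.3,0],[0,-59.3,0]], hand=[1,1,1,1,1,1,1,1])

```text
time: 2.0
position: [0.4674, -0.3095, 0.1996]
eef_rot: [[0.99, -0.0, 0.141], [-0.141, 0.002, 0.99], [-0.0, -1.0, 0.002]]
ft_force: [0.4, -0.0, 1.0]
finger_gap: 0.0852
```

```bash
cat > look.py <<'E'
from h import *
import sys
n,h,tag=sys.argv[1],float(sys.argv[2]),sys.argv[3]
s=monitor.read_state();im=camera('wrist');save(im,tag)
r=tip_of(n,'wrist')
for q in r[:2]: print('tip',np.round(q['position'],1),q['confidence'],np.round(onplane('wrist',q['position'],h/2,s),4))
for q in cut_out(n,'wrist')[:1]:
    m=q['pixels'];print('cut',q['confidence'],q['position'],m.sum())
print('pos',np.round(s['position'],4),s['time'])
E
python3 look.py lens_green_mid .057 g1
```

```text
tip [179.1 262.8] 0.56 [ 0.4713 -0.3115  0.0285]
cut 0.81 [179.2, 260.2] 1286
pos [ 0.4674 -0.3095  0.1996] 2.0
```

View pics/g1.png

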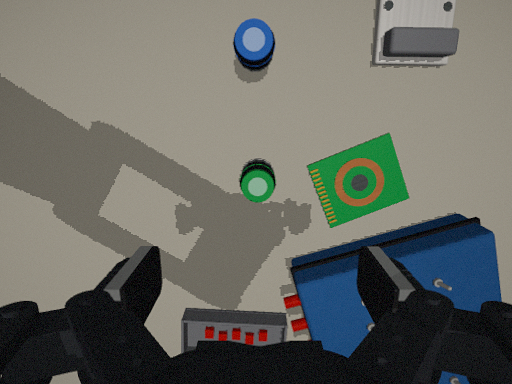

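```bash
python3 - <<'E'
from h import *
s=monitor.read_state()
print(onplane('wrist',(187,258),.057,s),onplane('wrist',(39,254),.07,s))
g=onplane('wrist',(187,258),.057,s)
print(proj('wrist',[[g[0],g[1],0.]],s), proj('wrist',[[g[0],g[1],.057]],s))
goto(g[0],g[1],.025)
E
```

```text
[ 0.46378662 -0.31544202  0.057     ] [ 0.47877648 -0.196663    0.07      ]
[[174.10652004 258.1743286 ]] [[187. 258.]]
slide [-0.0004  0.1754 -0.0027] ang [ 0.04 -0.07 -0.03] t 2.15 gap 0.0854 p [ 0.4647 -0.3127  0.2004] f [-0.2  0.5  0.9]
```

```bash
cat > disc.py <<'E'
# find lens top disc/nose by colour: args tag, list of (name,height)
from h import *
import sys
tag=sys.argv[1]
s=monitor.read_state();im=camera('wrist');save(im,tag)
hsv=cv2.cvtColor(im,cv2.COLOR_RGB2HSV)
s2=monitor.read_state()
print('pos',np.round(s['position'],4),np.round(s2['position'],4))
H={'green':.057,'blue':.07,'yellow':.044,'white':.083}
for n in sys.argv[2:]:
    c=cut_out('lens_%s_mid'%n,'wrist')
    if not c: print(n,'none'); continue
    m=c[0]['pixels'].astype(np.uint8)
    h=H[n]
    # fit: compare mask with silhouette rendering of cylinder at (x,y)
    v0=onplane('wrist',c[0]['position'],h/2,s)[:2]
    th=np.linspace(0,2*np.pi,40,endpoint=False)
    def sil(xy):
        pts=[]
        for z,r in [(0,.017),(h-.014,.017),(h-.014,.0145),(h,.0145)]:
            pts+= [[xy[0]+r*np.cos(t),xy[1]+r*np.sin(t),z] for t in th]
        q=proj('wrist',pts,s)[:,::-1]
        mm=np.zeros((384,512),np.uint8);cv2.fillConvexPoly(mm,cv2.convexHull((q*16).astype(np.int32)),1,shift=4);return mm
    def cost(xy):
        k=sil(xy); return 1-(k&m).sum()/max(1,(k|m).sum())
    best=min(((cost(v0+np.array([a,b])),*(v0+np.array([a,b]))) for a in np.arange(-.02,.021,.002) for b in np.arange(-.02,.021,.002)))
    best=min(((cost((best[1]+a,best[2]+b)),best[1]+a,best[2]+b) for a in np.arange(-.002,.0021,.0005) for b in np.arange(-.002,.0021,.0005)))
    print(n,c[0]['confidence'],'iou',round(1-best[0],3),'xy',np.round(best[1:],4))
E
python3 disc.py g2 green blue
```

```text
pos [ 0.4647 -0.3127  0.2004] [ 0.4645 -0.3132  0.2006]
green 0.65 iou 0.974 xy [ 0.4666 -0.311 ]
blue 0.66 iou 0.955 xy [ 0.4802 -0.1932]
```

```bash
python3 - <<'E'
from h import *
goto(.4664,-.3113,.010)
E
```

```text
slide [0.0017 0.1907 0.0025] ang [ 0.04 -0.14  0.02] t 2.3 gap 0.0856 p [ 0.4643 -0.3134  0.2007] f [0.1 0.1 0.7]
```

Call:
drive_tool(slide=[[0.0017,0.05,0.002],[0.0017,0.1,0.002],[0.0017,0.14,0.002],[0.0017,0.17,0.002],[0.0017,0.19,0.002],[0.0017,0.19,0.002],[0.0017,0.19,0.002],[0.0017,0.19,0.002]], angular=[[0,0,0],[0,0,0],[0,0,0],[0,0,0],[0,0,0],[0,0,0],[0,0,0],[0,0,0]], hand=[1,1,1,1,1,1,1,1])

```text
time: 3.1
position: [0.4672, -0.3132, 0.0128]
eef_rot: [[0.989, 0.003, 0.151], [-0.151, -0.003, 0.989], [0.004, -1.0, -0.003]]
ft_force: [-0.2, -0.2, 0.1]
finger_gap: 0.0855
```

Call:
drive_tool(slide=[[0,0,0],[0,0,0],[0,0,0],[0,0,0],[0,0,0],[0,0,0],[0,0,0],[0,0,0]], angular=[[0,0,0],[0,0,0],[0,0,0],[0,0,0],[0,0,0],[0,0,0],[0,0,0],[0,0,0]], hand=[0,0,0,0,0,0,0,0])

```text
time: 3.9
position: [0.4678, -0.3136, 0.0138]
eef_rot: [[0.989, 0.004, 0.151], [-0.151, -0.004, 0.989], [0.005, -1.0, -0.004]]
ft_force: [0.4, 0.4, 5.3]
finger_gap: 0.0326
```

```bash
python3 - <<'E'
from h import *
goto(.4678,-.3136,.15)
E
```

```text
slide [ 0.0007 -0.1362 -0.0004] ang [ 0.2  -0.19  0.29] t 3.9 gap 0.0326 p [ 0.4678 -0.3136  0.0138] f [0.4 0.4 5.3]
```

Call:
drive_tool(slide=[[0,-0.03,0],[0,-0.07,0],[0,-0.11,0],[0,-0.136,0],[0,-0.136,0],[0,-0.136,0]], angular=[[0.2,-0.2,0.3],[0.2,-0.2,0.3],[0.2,-0.2,0.3],[0.2,-0.2,0.3],[0.2,-0.2,0.3],[0.2,-0.2,0.3]], hand=[0,0,0,0,0,0])

```text
time: 4.5
position: [0.4669, -0.3128, 0.1489]
eef_rot: [[0.989, -0.001, 0.148], [-0.148, 0.001, 0.989], [-0.001, -1.0, 0.0]]
ft_force: [0.4, -0.4, -1.3]
finger_gap: 0.0325
```

```bash
python3 - <<'E'
from h import *
save(camera('wrist'),'g3')
goto(.6485,-.0645,.09)
E
```

```text
slide [0.1439 0.0576 0.2719] ang [-0.11  0.01 -0.2 ] t 4.55 gap 0.0323 p [ 0.4663 -0.3123  0.1475] f [-0.4  0.5 -2.7]
```

View pics/g3.png

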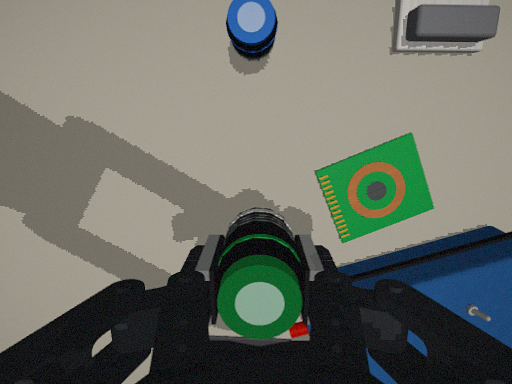

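The green lens is held upright between the pads, with its disc at (260,303). I'll work out its offset in the tool frame.

```bash
cat >> h.py <<'E'
def intool(rc,ytop):
    m=camera_model('wrist');A=np.array(m['tool_from_camera'])
    p=cv2.undistortPoints(np.array([[[rc[1],rc[0]]]],float),K(m),np.array(m['dist_coeffs'],float))[0,0]
    d=A[:3,:3]@np.array([p[0],p[1],1]);o=A[:3,3]
    return o+d*(ytop-o[1])/d[1]
E
python3 - <<'E'
from h import *
print(intool((303,260),-.0432))
goto(.6485,-.062,.09)
E
```

```text
[ 0.00079099 -0.0432      0.00203903]
slide [0.1435 0.0576 0.2743] ang [-0.11  0.01 -0.2 ] t 4.55 gap 0.0323 p [ 0.4663 -0.3123  0.1475] f [-0.4  0.5 -2.7]
```

Call:
drive_tool(slide=[[0.143,0.0575,0.272],[0.143,0.0575,0.272],[0.143,0.0575,0.272],[0.143,0.0575,0.272],[0.143,0.0575,0.272],[0.143,0.0575,0.272],[0.143,0.0575,0.272],[0.143,0.0575,0.272]], angular=[[0,0,0],[0,0,0],[0,0,0],[0,0,0],[0,0,0],[0,0,0],[0,0,0],[0,0,0]], hand=[0,0,0,0,0,0,0,0])

```text
time: 5.35
position: [0.6464, -0.0618, 0.0858]
eef_rot: [[0.99, -0.01, 0.144], [-0.144, 0.004, 0.99], [-0.01, -1.0, 0.002]]
ft_force: [-1.0, -0.4, -1.5]
finger_gap: 0.0324
```

Call:
drive_tool(slide=[[0,0,0]], angular=[[0,0,0]], hand=[0])

```text
time: 5.45
position: [0.6455, -0.0626, 0.0846]
eef_rot: [[0.989, -0.012, 0.144], [-0.144, 0.003, 0.99], [-0.013, -1.0, 0.001]]
ft_force: [-0.3, -0.3, -0.4]
finger_gap: 0.0326
```

```bash
cat > rests.py <<'E'
from h import *
import sys
tag=sys.argv[1]
s=monitor.read_state();im=camera('wrist');save(im,tag)
print('pos',np.round(s['position'],4),np.round(monitor.read_state()['position'],4))
for n in ['rest1']:
    for q in tip_of(n,'wrist'): print(np.round(q['position'],1),q['confidence'],np.round(onplane('wrist',q['position'],.016,s)[:2],4))
goto(.6485,-.064,.031)
E
python3 rests.py r1
```

```text
pos [ 0.6455 -0.0626  0.0846] [ 0.6449 -0.0626  0.084 ]
[ 72.4 265.2] 0.96 [0.6614 0.0233]
[203.4 265.6] 0.8 [ 0.6501 -0.0587]
slide [ 0.0044  0.0534 -0.0006] ang [-0.11  0.13 -0.76] t 5.55 gap 0.0326 p [ 0.645  -0.063   0.0845] f [ 0.2 -0.2 -0.6]
```

View pics/r1.png

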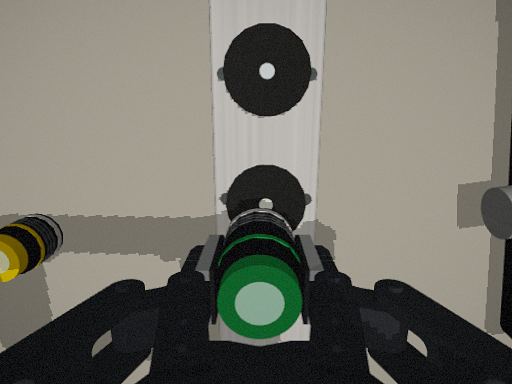

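Call:
drive_tool(slide=[[0.004,0.02,0],[0.004,0.035,0],[0.004,0.045,0],[0.004,0.0525,0],[0.004,0.0525,0],[0.004,0.0525,0]], angular=[[0,0,-0.8],[0,0,-0.8],[0,0,-0.8],[0,0,-0.8],[0,0,-0.8],[0,0,-0.8]], hand=[0,0,0,0,0,0])

```text
time: 6.15
position: [0.6485, -0.0636, 0.0324]
eef_rot: [[0.989, 0.001, 0.146], [-0.146, 0.002, 0.989], [0.001, -1.0, 0.002]]
ft_force: [-0.4, 1.0, -0.4]
finger_gap: 0.0325
```

```bash
python3 - <<'E'
from h import *
goto(.6485,-.064,.031)
save(camera('side'),'s1')
im=cv2.imread('pics/s1.png');cv2.imwrite('pics/s1c.png',cv2.resize(im[120:300,200:400],None,fx=3,fy=3))
goto(.6485,-.064,.031)
E
```

```text
slide [ 0.0001  0.0014 -0.0004] ang [-0.1   0.12  0.07] t 6.15 gap 0.0325 p [ 0.6485 -0.0636  0.0324] f [-0.4  1.  -0.4]
slide [-0.0001  0.0016 -0.0005] ang [-0.11  0.13  0.1 ] t 6.2 gap 0.0323 p [ 0.6486 -0.0635  0.0326] f [-0.4 -0.2 -0.5]
```

View pics/s1c.png

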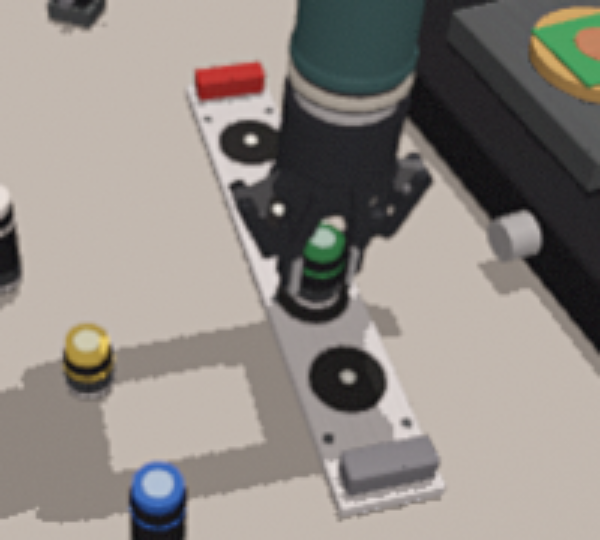

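The green lens is centred over its rest. I'll lower it 2 mm, release, and rise.

Call:
drive_tool(slide=[[0,0.0025,0],[0,0.0025,0],[0,0.0025,0],[0,0.0025,0],[0,0.0025,0],[0,0.0025,0],[0,0.0025,0]], angular=[[0,0,0],[0,0,0],[0,0,0],[0,0,0],[0,0,0],[0,0,0],[0,0,0]], hand=[0,0,0.7,0.7,0.7,0.7,0.7])

```text
time: 6.9
position: [0.6487, -0.0635, 0.0303]
eef_rot: [[0.989, 0.002, 0.146], [-0.146, 0.002, 0.989], [0.002, -1.0, 0.002]]
ft_force: [0.4, 0.5, -0.4]
finger_gap: 0.0598
```

Call:
drive_tool(slide=[[0,-0.03,0],[0,-0.08,0],[0,-0.13,0],[0,-0.15,0],[0,-0.15,0],[0,-0.15,0]], angular=[[0,0,0],[0,0,0],[0,0,0],[0,0,0],[0,0,0],[0,0,0]], hand=[0.7,0.7,0.7,0.7,0.7,0.7])

```text
time: 7.5
position: [0.6483, -0.0637, 0.1802]
eef_rot: [[0.989, 0.002, 0.146], [-0.146, 0.001, 0.989], [0.002, -1.0, 0.002]]
ft_force: [0.7, 0.6, -0.1]
finger_gap: 0.0597
```

```bash
python3 - <<'E'
from h import *
for c in ['wrist','side']: save(camera(c),c+'2')
im=cv2.imread('pics/side2.png');cv2.imwrite('pics/s2c.png',cv2.resize(im[120:300,200:400],None,fx=2,fy=2))
goto(.4805,-.1935,.2)
E
```

```text
slide [-0.1461 -0.0224 -0.1528] ang [-0.11  0.13 -0.15] t 7.6 gap 0.0598 p [ 0.6473 -0.0635  0.1775] f [-0.3  0.4 -0.6]
```

View pics/s2c.png

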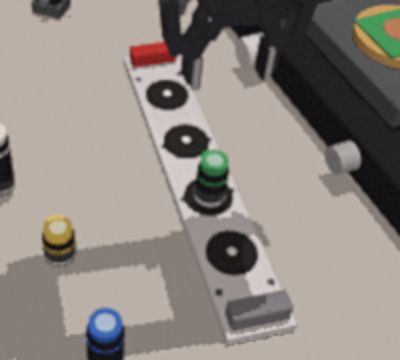

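View pics/wrist2.png

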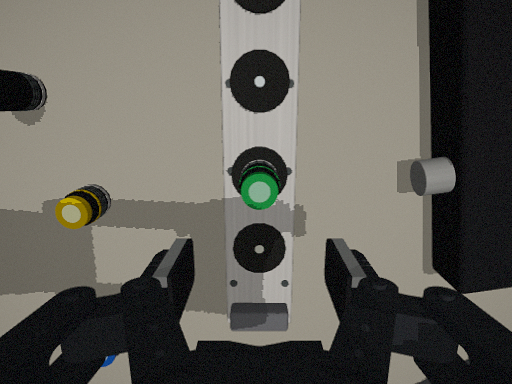

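Call:
drive_tool(slide=[[-0.146,-0.022,-0.153],[-0.146,-0.022,-0.153],[-0.146,-0.022,-0.153],[-0.146,-0.022,-0.153],[-0.146,-0.022,-0.153],[-0.146,-0.022,-0.153],[-0.146,-0.022,-0.153],[-0.146,-0.022,-0.153]], angular=[[0,0,0],[0,0,0],[0,0,0],[0,0,0],[0,0,0],[0,0,0],[0,0,0],[0,0,0]], hand=[1,1,1,1,1,1,1,1])

```text
time: 8.4
position: [0.4814, -0.1926, 0.1986]
eef_rot: [[0.99, -0.004, 0.144], [-0.144, 0.004, 0.99], [-0.004, -1.0, 0.003]]
ft_force: [0.3, -0.2, -0.1]
finger_gap: 0.0854
```

```bash
python3 disc.py b1 blue; python3 - <<'E'
from h import *
goto(.4805,-.1935,.022)
E
```

```text
pos [ 0.4814 -0.1926  0.1986] [ 0.4815 -0.1926  0.1987]
blue 0.84 iou 0.935 xy [ 0.4811 -0.1938]
slide [-0.0002  0.1768 -0.0014] ang [-0.16  0.24 -0.21] t 8.5 gap 0.0853 p [ 0.4815 -0.1927  0.1988] f [-0.3  0.1  0.2]
```

Call:
drive_tool(slide=[[0,0.05,-0.001],[0,0.1,-0.001],[0,0.14,-0.001],[0,0.165,-0.001],[0,0.177,-0.001],[0,0.177,-0.001],[0,0.177,-0.001],[0,0.177,-0.001]], angular=[[0,0,0],[0,0,0],[0,0,0],[0,0,0],[0,0,0],[0,0,0],[0,0,0],[0,0,0]], hand=[1,1,1,1,1,1,1,1])

```text
time: 9.3
position: [0.4825, -0.1938, 0.0241]
eef_rot: [[0.99, 0.001, 0.143], [-0.143, 0.001, 0.99], [0.0, -1.0, 0.001]]
ft_force: [-0.1, 0.8, 0.5]
finger_gap: 0.0854
```

Call:
drive_tool(slide=[[0,0,0],[0,0,0],[0,0,0],[0,0,0],[0,0,0],[0,0,0],[0,0,0],[0,0,0]], angular=[[0,0,0],[0,0,0],[0,0,0],[0,0,0],[0,0,0],[0,0,0],[0,0,0],[0,0,0]], hand=[0,0,0,0,0,0,0,0])

```text
time: 10.1
position: [0.4827, -0.1941, 0.0249]
eef_rot: [[0.99, 0.001, 0.143], [-0.143, 0.001, 0.99], [0.001, -1.0, 0.001]]
ft_force: [-2.4, 0.5, 6.2]
finger_gap: 0.0324
```

Call:
drive_tool(slide=[[0,-0.03,0],[0,-0.07,0],[0,-0.11,0],[0,-0.138,0],[0,-0.138,0],[0,-0.138,0]], angular=[[0,0,0],[0,0,0],[0,0,0],[0,0,0],[0,0,0],[0,0,0]], hand=[0,0,0,0,0,0])

```text
time: 10.7
position: [0.4823, -0.1939, 0.1619]
eef_rot: [[0.99, 0.0, 0.143], [-0.143, 0.001, 0.99], [0.0, -1.0, 0.001]]
ft_force: [-1.2, 0.4, -3.3]
finger_gap: 0.0325
```

```bash
python3 - <<'E'
from h import *
save(camera('wrist'),'b2')
goto(.661,.0205,.11)
E
```

```text
slide [0.1471 0.0506 0.2375] ang [-0.13  0.26 -0.15] t 10.75 gap 0.0324 p [ 0.4815 -0.1936  0.1605] f [-0.1  0.9 -1.8]
```

View pics/b2.png

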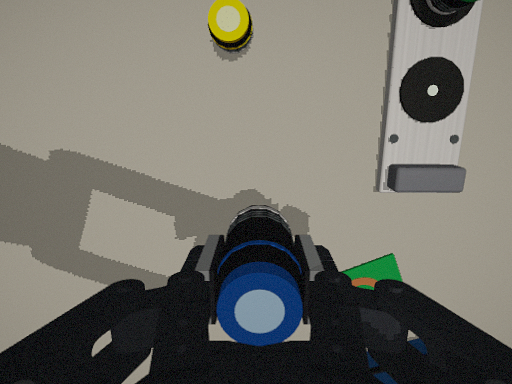

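```bash
python3 - <<'E'
from h import *
print(intool((311,260),-.0451))
goto(.661,.0207,.15)
E
```

```text
[ 0.00079075 -0.0451      0.00016426]
slide [0.147  0.0106 0.2377] ang [-0.13  0.26 -0.15] t 10.75 gap 0.0324 p [ 0.4815 -0.1936  0.1605] f [-0.1  0.9 -1.8]
```

Call:
drive_tool(slide=[[0.147,0.01,0.238],[0.147,0.01,0.238],[0.147,0.01,0.238],[0.147,0.01,0.238],[0.147,0.01,0.238],[0.147,0.01,0.238],[0.147,0.01,0.238],[0.147,0.01,0.238]], angular=[[0,0,0],[0,0,0],[0,0,0],[0,0,0],[0,0,0],[0,0,0],[0,0,0],[0,0,0]], hand=[0,0,0,0,0,0,0,0])

```text
time: 11.55
position: [0.6596, 0.0215, 0.1466]
eef_rot: [[0.99, -0.009, 0.142], [-0.142, 0.002, 0.99], [-0.009, -1.0, 0.001]]
ft_force: [0.4, -0.4, -2.0]
finger_gap: 0.0321
```

Call:
drive_tool(slide=[[0,0,0],[0,0,0]], angular=[[0,0,0],[0,0,0]], hand=[0,0])

```text
time: 11.75
position: [0.6583, 0.0204, 0.1449]
eef_rot: [[0.99, -0.012, 0.143], [-0.143, 0.002, 0.99], [-0.012, -1.0, 0.0]]
ft_force: [-0.6, 0.1, -2.4]
finger_gap: 0.0323
```

```bash
python3 rests.py r2;python3 - <<'E'
from h import *
goto(.661,.0213,.0415)
E
```

```text
pos [0.6583 0.0204 0.1449] [0.6587 0.0203 0.1456]
[182.6 263.3] 0.85 [0.6615 0.0247]
[ 83.6 265.7] 0.61 [0.6745 0.1033]
slide [ 0.0029  0.1151 -0.0851] ang [-0.04  0.25 -0.58] t 11.85 gap 0.0324 p [0.659  0.0204 0.1462] f [-0.3  0.3 -2.2]
slide [0.0029 0.1047 0.0011] ang [-0.04  0.25 -0.58] t 11.85 gap 0.0324 p [0.659  0.0204 0.1462] f [-0.3  0.3 -2.2]
```

View pics/r2.png

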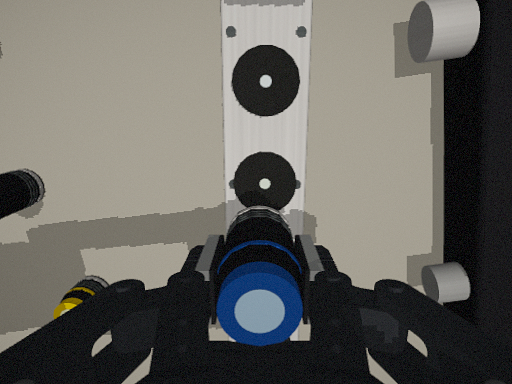

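Call:
drive_tool(slide=[[0.003,0.03,0.002],[0.003,0.06,0.002],[0.003,0.085,0.002],[0.003,0.098,0.002],[0.003,0.103,0.002],[0.003,0.103,0.002],[0.003,0.103,0.002]], angular=[[0,0,-0.6],[0,0,-0.6],[0,0,-0.6],[0,0,-0.6],[0,0,-0.6],[0,0,-0.6],[0,0,-0.6]], hand=[0,0,0,0,0,0,0])

```text
time: 12.55
position: [0.6625, 0.022, 0.0452]
eef_rot: [[0.99, 0.004, 0.144], [-0.144, 0.001, 0.99], [0.004, -1.0, 0.001]]
ft_force: [0.4, 0.1, -1.1]
finger_gap: 0.0324
```

```bash
python3 - <<'E'
from h import *
goto(.661,.0223,.041)
E
```

```text
slide [-0.0015  0.0042  0.0001] ang [-0.06  0.24  0.22] t 12.55 gap 0.0324 p [0.6625 0.022  0.0452] f [ 0.4  0.1 -1.1]
```

Call:
drive_tool(slide=[[-0.001,0.004,0],[-0.001,0.004,0],[-0.001,0.004,0],[-0.001,0.004,0],[-0.001,0.004,0],[-0.001,0.004,0],[-0.001,0.004,0],[-0.001,0.004,0]], angular=[[0,0,0],[0,0,0],[0,0,0],[0,0,0],[0,0,0],[0,0,0],[0,0,0],[0,0,0]], hand=[0,0,0,0.7,0.7,0.7,0.7,0.7])

```text
time: 13.35
position: [0.6616, 0.0221, 0.0413]
eef_rot: [[0.99, 0.004, 0.144], [-0.144, 0.001, 0.99], [0.004, -1.0, 0.001]]
ft_force: [-0.1, 0.5, -0.6]
finger_gap: 0.0598
```

Call:
drive_tool(slide=[[0,-0.03,0],[0,-0.08,0],[0,-0.13,0],[0,-0.15,0],[0,-0.15,0],[0,-0.15,0]], angular=[[0,0,0],[0,0,0],[0,0,0],[0,0,0],[0,0,0],[0,0,0]], hand=[0.7,0.7,0.7,0.7,0.7,0.7])

```text
time: 13.95
position: [0.6609, 0.0221, 0.1913]
eef_rot: [[0.99, 0.004, 0.144], [-0.144, 0.001, 0.99], [0.004, -1.0, 0.001]]
ft_force: [0.4, -0.5, -0.1]
finger_gap: 0.0599
```

```bash
python3 - <<'E'
from h import *
for c in ['wrist','side']: save(camera(c),c+'3')
im=cv2.imread('pics/side3.png');cv2.imwrite('pics/s3c.png',cv2.resize(im[120:300,150:400],None,fx=2.5,fy=2.5))
goto(.446,.044,.21)
E
```

```text
slide [-0.2148 -0.0214 -0.009 ] ang [-0.04  0.24 -0.04] t 14.05 gap 0.0597 p [0.6598 0.0221 0.1885] f [ 0.2 -0.1 -0.2]
```

View pics/s3c.png

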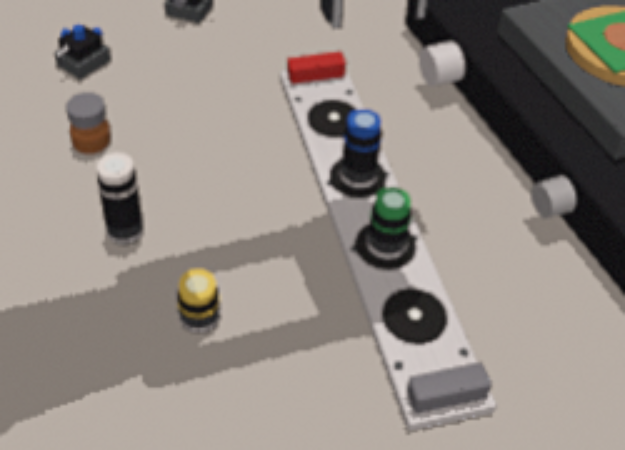

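View pics/wrist3.png

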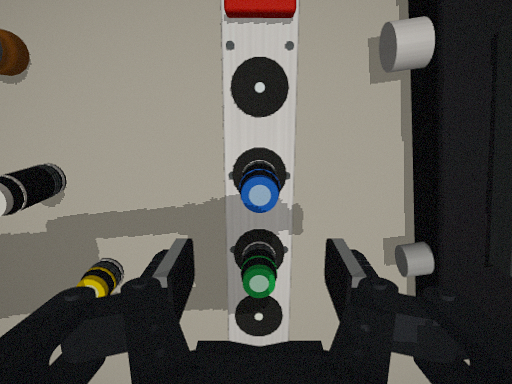

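Green and blue stand upright on their rests. White is next.

Call:
drive_tool(slide=[[-0.215,-0.021,-0.009],[-0.215,-0.021,-0.009],[-0.215,-0.021,-0.009],[-0.215,-0.021,-0.009],[-0.215,-0.021,-0.009],[-0.215,-0.021,-0.009],[-0.215,-0.021,-0.009],[-0.215,-0.021,-0.009]], angular=[[0,0,0],[0,0,0],[0,0,0],[0,0,0],[0,0,0],[0,0,0],[0,0,0],[0,0,0]], hand=[1,1,1,1,1,1,1,1])

```text
time: 14.85
position: [0.4463, 0.0439, 0.2085]
eef_rot: [[0.99, -0.002, 0.144], [-0.144, 0.001, 0.99], [-0.002, -1.0, 0.0]]
ft_force: [0.1, 0.7, -0.3]
finger_gap: 0.0853
```

```bash
python3 disc.py w1 white; python3 - <<'E'
from h import *
goto(.446,.044,.033)
E
```

```text
pos [0.4463 0.0439 0.2085] [0.4464 0.0439 0.2087]
white 0.62 iou 0.95 xy [0.4464 0.0481]
slide [-1.000e-04  1.758e-01 -0.000e+00] ang [-0.03  0.22 -0.13] t 14.95 gap 0.0856 p [0.4465 0.0439 0.2088] f [-0.2  0.2 -0.1]
```

View pics/w1.png

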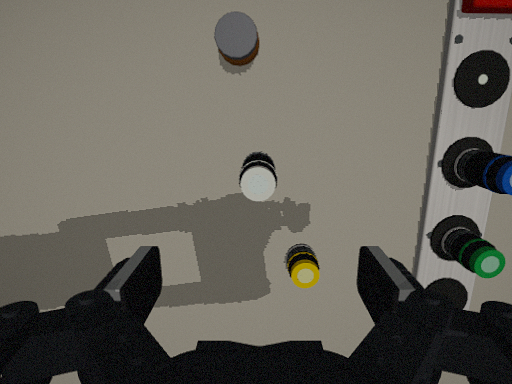

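Call:
drive_tool(slide=[[0,0.05,0.002],[0,0.1,0.002],[0,0.14,0.002],[0,0.165,0.002],[0,0.177,0.002],[0,0.177,0.002],[0,0.177,0.002],[0,0.177,0.002]], angular=[[0,0,0],[0,0,0],[0,0,0],[0,0,0],[0,0,0],[0,0,0],[0,0,0],[0,0,0]], hand=[1,1,1,1,1,1,1,1])

```text
time: 15.75
position: [0.4483, 0.046, 0.0338]
eef_rot: [[0.99, 0.002, 0.144], [-0.144, 0.001, 0.99], [0.002, -1.0, 0.001]]
ft_force: [0.8, 0.2, 0.6]
finger_gap: 0.0856
```

Call:
drive_tool(slide=[[0,0,0],[0,0,0],[0,0,0],[0,0,0],[0,0,0],[0,0,0],[0,0,0],[0,0,0]], angular=[[0,0,0],[0,0,0],[0,0,0],[0,0,0],[0,0,0],[0,0,0],[0,0,0],[0,0,0]], hand=[0,0,0,0,0,0,0,0])

```text
time: 16.55
position: [0.4482, 0.046, 0.0344]
eef_rot: [[0.99, 0.002, 0.144], [-0.144, 0.001, 0.99], [0.002, -1.0, 0.001]]
ft_force: [-2.3, -0.1, 6.5]
finger_gap: 0.0326
```

Call:
drive_tool(slide=[[0,-0.03,0],[0,-0.07,0],[0,-0.11,0],[0,-0.138,0],[0,-0.138,0],[0,-0.138,0]], angular=[[0,0,0],[0,0,0],[0,0,0],[0,0,0],[0,0,0],[0,0,0]], hand=[0,0,0,0,0,0])

```text
time: 17.15
position: [0.4477, 0.0459, 0.1713]
eef_rot: [[0.99, 0.001, 0.144], [-0.144, 0.001, 0.99], [0.001, -1.0, 0.001]]
ft_force: [-0.1, -0.1, -3.8]
finger_gap: 0.0325
```

```bash
python3 - <<'E'
from h import *
save(camera('wrist'),'w2')
goto(.673,.1027,.16)
E
```

```text
slide [0.2156 0.0097 0.0887] ang [-0.03  0.22 -0.11] t 17.2 gap 0.0328 p [0.4469 0.0459 0.1701] f [-0.2  0.3 -2.8]
```

View pics/w2.png

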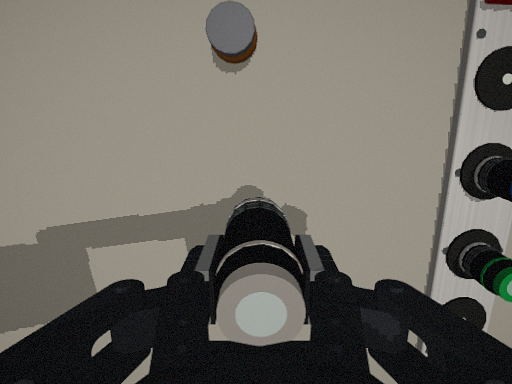

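Call:
drive_tool(slide=[[0.216,0.01,0.089],[0.216,0.01,0.089],[0.216,0.01,0.089],[0.216,0.01,0.089],[0.216,0.01,0.089],[0.216,0.01,0.089],[0.216,0.01,0.089],[0.216,0.01,0.089]], angular=[[0,0,0],[0,0,0],[0,0,0],[0,0,0],[0,0,0],[0,0,0],[0,0,0],[0,0,0]], hand=[0,0,0,0,0,0,0,0])

```text
time: 18.0
position: [0.6719, 0.1026, 0.1578]
eef_rot: [[0.99, -0.006, 0.144], [-0.144, 0.0, 0.99], [-0.006, -1.0, -0.0]]
ft_force: [0.2, -0.9, -2.4]
finger_gap: 0.0325
```

Call:
drive_tool(slide=[[0,0,0],[0,0,0]], angular=[[0,0,0],[0,0,0]], hand=[0,0])

```text
time: 18.2
position: [0.671, 0.1023, 0.1583]
eef_rot: [[0.989, -0.006, 0.144], [-0.144, 0.0, 0.99], [-0.006, -1.0, -0.0]]
ft_force: [0.7, 0.1, -2.3]
finger_gap: 0.0326
```

```bash
python3 rests.py r3;python3 - <<'E'
from h import *
print(intool((313,261),-.0486))
goto(.673,.1030,.0505)
E
```

```text
pos [0.671  0.1023 0.1583] [0.6712 0.1024 0.1585]
[181.1 261.7] 0.7 [0.6734 0.1049]
slide [ 0.002   0.1276 -0.168 ] ang [ 0.01  0.2  -0.28] t 18.3 gap 0.0322 p [0.6714 0.1024 0.1586] f [-0.3  0.1 -3. ]
[ 0.00110733 -0.0486      0.00182353]
slide [0.002  0.1081 0.0008] ang [ 0.01  0.2  -0.28] t 18.3 gap 0.0322 p [0.6714 0.1024 0.1586] f [-0.3  0.1 -3. ]
```

View pics/r3.png

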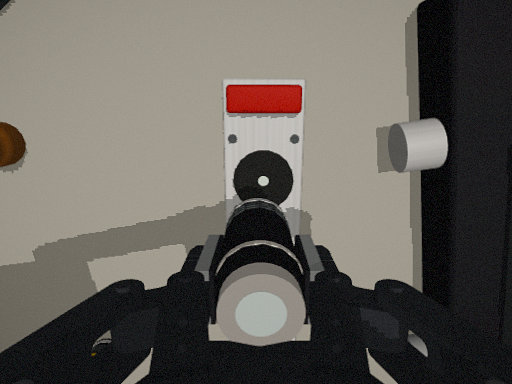

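Call:
drive_tool(slide=[[0.002,0.03,0],[0.002,0.06,0],[0.002,0.085,0],[0.002,0.1,0],[0.002,0.106,0],[0.002,0.106,0],[0.002,0.106,0]], angular=[[0,0,-0.3],[0,0,-0.3],[0,0,-0.3],[0,0,-0.3],[0,0,-0.3],[0,0,-0.3],[0,0,-0.3]], hand=[0,0,0,0,0,0,0])

```text
time: 19.0
position: [0.6741, 0.1023, 0.0545]
eef_rot: [[0.99, 0.004, 0.144], [-0.144, -0.0, 0.99], [0.004, -1.0, 0.001]]
ft_force: [-0.1, -0.5, -2.6]
finger_gap: 0.0326
```

```bash
python3 - <<'E'
from h import *
goto(.673,.102,.0505)
E
```

```text
slide [-0.0011  0.004  -0.0004] ang [-0.03  0.2   0.22] t 19.0 gap 0.0326 p [0.6741 0.1023 0.0545] f [-0.1 -0.5 -2.6]
```

Call:
drive_tool(slide=[[-0.001,0.004,0],[-0.001,0.004,0],[-0.001,0.004,0],[-0.001,0.004,0],[-0.001,0.004,0],[-0.001,0.004,0],[-0.001,0.004,0],[-0.001,0.004,0]], angular=[[0,0,0.2],[0,0,0.2],[0,0,0.2],[0,0,0.2],[0,0,0.2],[0,0,0.2],[0,0,0.2],[0,0,0.2]], hand=[0,0,0,0.7,0.7,0.7,0.7,0.7])

```text
time: 19.8
position: [0.6732, 0.1024, 0.0507]
eef_rot: [[0.99, 0.001, 0.144], [-0.144, 0.001, 0.99], [0.001, -1.0, 0.001]]
ft_force: [0.1, -0.5, 1.0]
finger_gap: 0.0595
```

Call:
drive_tool(slide=[[0,-0.03,0],[0,-0.08,0],[0,-0.13,0],[0,-0.15,0],[0,-0.15,0],[0,-0.15,0]], angular=[[0,0,0],[0,0,0],[0,0,0],[0,0,0],[0,0,0],[0,0,0]], hand=[0.7,0.7,0.7,0.7,0.7,0.7])

```text
time: 20.4
position: [0.6731, 0.1024, 0.2007]
eef_rot: [[0.99, 0.001, 0.144], [-0.144, 0.001, 0.99], [0.001, -1.0, 0.001]]
ft_force: [-0.4, 0.4, -1.2]
finger_gap: 0.0597
```

```bash
python3 - <<'E'
from h import *
save(camera('wrist'),'wrist4')
goto(.4797,-.065,.19)
E
```

```text
slide [-0.1665  0.0092 -0.1934] ang [-0.    0.2  -0.13] t 20.45 gap 0.0598 p [0.6724 0.1023 0.1988] f [ 0.1  0.2 -0.1]
```

View pics/wrist4.png

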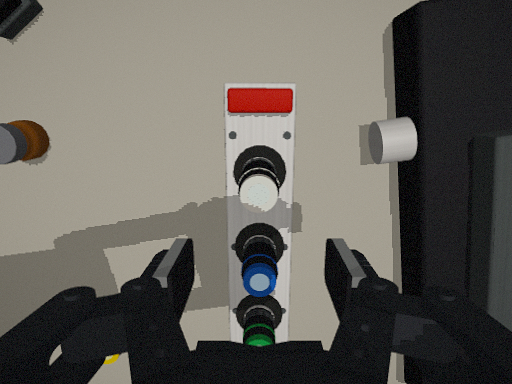

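White stands on its rest beside the red block. The last one is yellow. The path stays at about 0.19 m, well above everything else.

Call:
drive_tool(slide=[[-0.166,0.009,-0.193],[-0.166,0.009,-0.193],[-0.166,0.009,-0.193],[-0.166,0.009,-0.193],[-0.166,0.009,-0.193],[-0.166,0.009,-0.193],[-0.166,0.009,-0.193],[-0.166,0.009,-0.193]], angular=[[0,0,0],[0,0,0],[0,0,0],[0,0,0],[0,0,0],[0,0,0],[0,0,0],[0,0,0]], hand=[1,1,1,1,1,1,1,1])

```text
time: 21.25
position: [0.4806, -0.0641, 0.1892]
eef_rot: [[0.99, -0.003, 0.144], [-0.144, 0.001, 0.99], [-0.004, -1.0, 0.001]]
ft_force: [0.2, 0.7, 0.3]
finger_gap: 0.0854
```

```bash
python3 disc.py y1 yellow; python3 - <<'E'
from h import *
goto(.4797,-.065,.004)
E
```

```text
pos [ 0.4806 -0.0641  0.1892] [ 0.481  -0.0639  0.1895]
yellow 0.57 iou 0.952 xy [ 0.4798 -0.0639]
slide [-0.0007  0.1856 -0.0015] ang [-0.03  0.29 -0.18] t 21.35 gap 0.0857 p [ 0.4811 -0.0638  0.1896] f [-0.6 -0.4 -0.2]
```

View pics/y1.png

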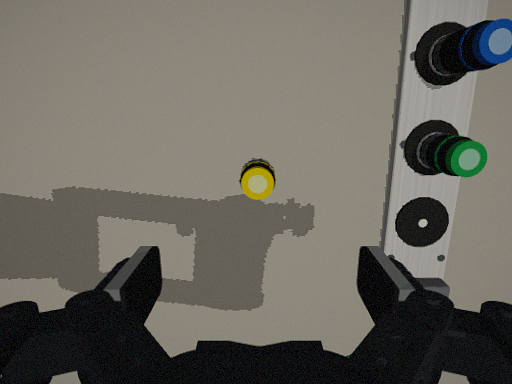

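```bash
python3 - <<'E'
from h import *
m=camera_model('wrist');A=np.linalg.inv(np.array(m['tool_from_camera']))
for x in (.0425,.017):
  for y in (.008,0,-.008,-.013):
    q,_=cv2.projectPoints(np.array([[x,y,.011],[-x,y,.011]]),cv2.Rodrigues(A[:3,:3])[0],A[:3,3],K(m),np.array(m['dist_coeffs']))
    print(x,y,np.round(q[:,0]).tolist())
im=cv2.imread('pics/w2.png');im2=cv2.imread('pics/y1.png')
cv2.imwrite('pics/cmp.png',np.hstack([cv2.resize(x[210:340,120:400],None,fx=1.4,fy=2) for x in (im,im2)]))
E
```

```text
0.0425 0.008 [[345.0, 226.0], [171.0, 226.0]]
0.0425 0 [[349.0, 232.0], [167.0, 232.0]]
0.0425 -0.008 [[354.0, 239.0], [162.0, 239.0]]
0.0425 -0.013 [[357.0, 244.0], [158.0, 244.0]]
0.017 0.008 [[293.0, 226.0], [223.0, 226.0]]
0.017 0 [[295.0, 232.0], [221.0, 232.0]]
0.017 -0.008 [[297.0, 239.0], [219.0, 239.0]]
0.017 -0.013 [[298.0, 244.0], [218.0, 244.0]]
```

View pics/cmp.png

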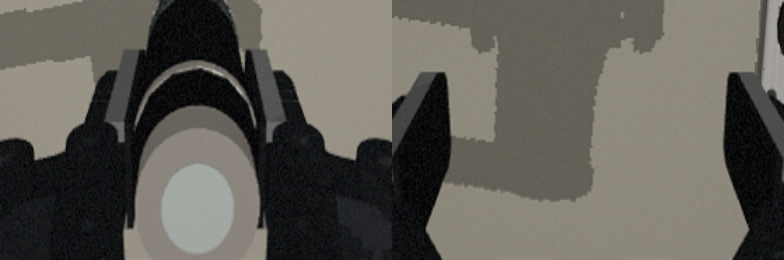

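Call:
drive_tool(slide=[[-0.001,0.05,0],[-0.001,0.1,0],[-0.001,0.14,0],[-0.001,0.165,0],[-0.001,0.18,0],[-0.001,0.186,0],[-0.001,0.187,0],[-0.001,0.187,0]], angular=[[0,0,0],[0,0,0],[0,0,0],[0,0,0],[0,0,0],[0,0,0],[0,0,0],[0,0,0]], hand=[1,1,1,1,1,1,1,1])

```text
time: 22.15
position: [0.4808, -0.0633, 0.0034]
eef_rot: [[0.99, -0.001, 0.142], [-0.142, 0.001, 0.99], [-0.001, -1.0, 0.0]]
ft_force: [-0.7, 1.0, 0.5]
finger_gap: 0.0854
```

```bash
python3 - <<'E'
from h import *
goto(.4797,-.065,.003)
E
```

```text
slide [-0.0008  0.0004 -0.0018] ang [-0.02  0.34 -0.08] t 22.15 gap 0.0854 p [ 0.4808 -0.0633  0.0034] f [-0.7  1.   0.5]
```

Call:
drive_tool(slide=[[0,0,-0.001],[0,0,-0.001],[0,0,-0.001],[0,0,-0.001],[0,0,-0.001],[0,0,-0.001],[0,0,-0.001],[0,0,-0.001]], angular=[[0,0,0],[0,0,0],[0,0,0],[0,0,0],[0,0,0],[0,0,0],[0,0,0],[0,0,0]], hand=[1,0,0,0,0,0,0,0])

```text
time: 22.95
position: [0.4811, -0.0645, 0.004]
eef_rot: [[0.99, -0.0, 0.142], [-0.142, 0.0, 0.99], [-0.0, -1.0, 0.0]]
ft_force: [-1.0, -0.4, 4.3]
finger_gap: 0.032
```

Call:
drive_tool(slide=[[0,-0.03,0],[0,-0.07,0],[0,-0.11,0],[0,-0.138,0],[0,-0.138,0],[0,-0.138,0]], angular=[[0,0,0],[0,0,0],[0,0,0],[0,0,0],[0,0,0],[0,0,0]], hand=[0,0,0,0,0,0])

```text
time: 23.55
position: [0.4808, -0.0644, 0.1413]
eef_rot: [[0.99, -0.001, 0.142], [-0.142, 0.0, 0.99], [-0.001, -1.0, 0.0]]
ft_force: [-0.1, -0.1, -1.0]
finger_gap: 0.032
```

```bash
python3 - <<'E'
from h import *
save(camera('wrist'),'y2')
goto(.637,-.1375,.13)
E
```

```text
slide [ 0.1659  0.0093 -0.0502] ang [-0.03  0.33 -0.22] t 23.6 gap 0.0322 p [ 0.48   -0.0642  0.14  ] f [-0.9 -0.3 -2. ]
```

View pics/y2.png

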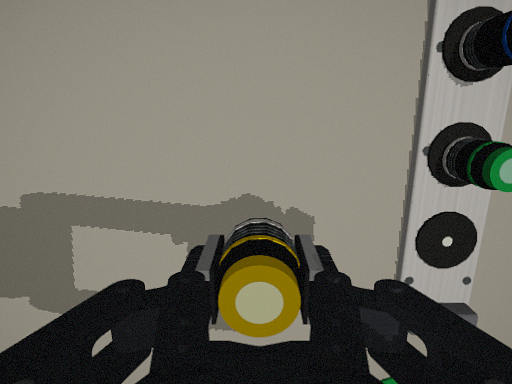

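Call:
drive_tool(slide=[[0.166,0.009,-0.05],[0.166,0.009,-0.05],[0.166,0.009,-0.05],[0.166,0.009,-0.05],[0.166,0.009,-0.05],[0.166,0.009,-0.05],[0.166,0.009,-0.05],[0.166,0.009,-0.05]], angular=[[0,0,0],[0,0,0],[0,0,0],[0,0,0],[0,0,0],[0,0,0],[0,0,0],[0,0,0]], hand=[0,0,0,0,0,0,0,0])

```text
time: 24.4
position: [0.6362, -0.1366, 0.1302]
eef_rot: [[0.99, -0.004, 0.142], [-0.142, 0.001, 0.99], [-0.005, -1.0, 0.001]]
ft_force: [-1.0, 0.4, -0.9]
finger_gap: 0.0322
```

Call:
drive_tool(slide=[[0,0,0],[0,0,0]], angular=[[0,0,0],[0,0,0]], hand=[0,0])

```text
time: 24.6
position: [0.6357, -0.1362, 0.1308]
eef_rot: [[0.99, -0.004, 0.141], [-0.141, 0.001, 0.99], [-0.004, -1.0, 0.001]]
ft_force: [-0.3, 0.3, -0.6]
finger_gap: 0.0323
```

```bash
python3 rests.py r4;python3 - <<'E'
from h import *
o=intool((302,260),-.04);print(o)
goto(.637,-.1372-o[2],.0205)
E
```

```text
pos [ 0.6357 -0.1362  0.1308] [ 0.6359 -0.1363  0.1308]
[189.  262.6] 0.91 [ 0.639  -0.1339]
slide [0.0025 0.0998 0.0734] ang [-0.04  0.37 -0.23] t 24.7 gap 0.0321 p [ 0.636  -0.1364  0.1307] f [ 0.4  0.4 -0.9]
[ 0.00080774 -0.04        0.00032886]
slide [ 0.0016  0.1102 -0.001 ] ang [-0.04  0.37 -0.23] t 24.7 gap 0.0321 p [ 0.636  -0.1364  0.1307] f [ 0.4  0.4 -0.9]
```

View pics/r4.png

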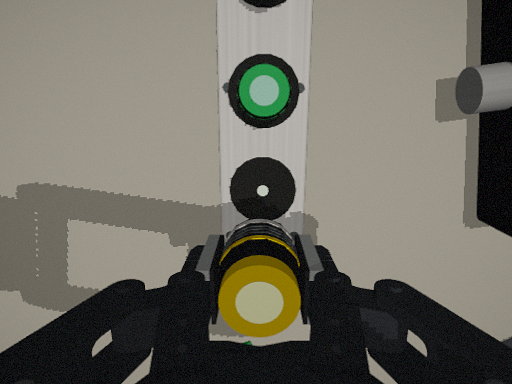

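Call:
drive_tool(slide=[[0.002,0.03,0],[0.002,0.06,0],[0.002,0.085,0],[0.002,0.1,0],[0.002,0.107,0],[0.002,0.107,0],[0.002,0.107,0]], angular=[[0,0,-0.2],[0,0,-0.2],[0,0,-0.2],[0,0,-0.2],[0,0,-0.2],[0,0,-0.2],[0,0,-0.2]], hand=[0,0,0,0,0,0,0])

```text
time: 25.4
position: [0.6386, -0.1369, 0.0253]
eef_rot: [[0.99, 0.002, 0.141], [-0.141, -0.0, 0.99], [0.002, -1.0, 0.0]]
ft_force: [-0.0, -0.8, 0.1]
finger_gap: 0.0323
```

```bash
python3 - <<'E'
from h import *
goto(.637,-.1368,.0205)
E
```

```text
slide [-0.0016  0.0048 -0.0001] ang [-0.02  0.37  0.12] t 25.4 gap 0.0323 p [ 0.6386 -0.1369  0.0253] f [-0.  -0.8  0.1]
```

Call:
drive_tool(slide=[[-0.001,0.0045,0],[-0.001,0.0045,0],[-0.001,0.0045,0],[-0.001,0.0045,0],[-0.001,0.0045,0],[-0.001,0.0045,0],[-0.001,0.0045,0],[-0.001,0.0045,0]], angular=[[0,0,0.1],[0,0,0.1],[0,0,0.1],[0,0,0.1],[0,0,0.1],[0,0,0.1],[0,0,0.1],[0,0,0.1]], hand=[0,0,0,0.7,0.7,0.7,0.7,0.7])

```text
time: 26.2
position: [0.6377, -0.1367, 0.0208]
eef_rot: [[0.99, 0.001, 0.141], [-0.141, 0.0, 0.99], [0.0, -1.0, 0.0]]
ft_force: [-1.1, -0.5, 0.3]
finger_gap: 0.0597
```

Call:
drive_tool(slide=[[0,-0.03,0],[0,-0.08,0],[0,-0.13,0],[0,-0.18,0],[0,-0.2,0],[0,-0.2,0]], angular=[[0,0,0],[0,0,0],[0,0,0],[0,0,0],[0,0,0],[0,0,0]], hand=[0.7,0.7,0.7,0.7,0.7,0.7])

```text
time: 26.8
position: [0.6396, -0.1374, 0.2272]
eef_rot: [[0.99, 0.011, 0.141], [-0.141, -0.003, 0.99], [0.011, -1.0, -0.001]]
ft_force: [1.3, -0.1, 0.3]
finger_gap: 0.0598
```

Call:
drive_tool(slide=[[-0.25,0,0],[-0.25,0,0],[-0.25,0,0],[-0.25,0,0],[-0.25,0,0],[-0.25,0,0],[-0.25,0,0]], angular=[[0,0,0],[0,0,0],[0,0,0],[0,0,0],[0,0,0],[0,0,0],[0,0,0]], hand=[1,1,1,1,1,1,1])

```text
time: 27.5
position: [0.3911, -0.1017, 0.2231]
eef_rot: [[0.99, 0.01, 0.142], [-0.142, -0.003, 0.99], [0.011, -1.0, -0.001]]
ft_force: [-0.0, 0.4, -0.6]
finger_gap: 0.0859
```

```bash
cat > fin.py <<'E'
from h import *
for c in ['scene','side']: save(camera(c),c+'_f')
a=cv2.imread('pics/scene_f.png');b=cv2.imread('pics/side_f.png')
cv2.imwrite('pics/f1.png',cv2.resize(a[120:280,140:350],None,fx=3.5,fy=3.5,interpolation=cv2.INTER_CUBIC))
cv2.imwrite('pics/f2.png',cv2.resize(b[110:310,230:390],None,fx=3,fy=3,interpolation=cv2.INTER_CUBIC))
R={'white':(.6731,.1030,.083),'blue':(.661,.0219,.07),'green':(.6486,-.0618,.057),'yellow':(.6372,-.137,.044)}
for n,(x,y,h) in R.items():
    for c in ['scene','side']:
        r=tip_of('lens_%s_mid'%n,c)
        if r: 
            P=onplane(c,r[0]['position'],.016+h/2)[:2]; print(n,c,r[0]['confidence'],'d mm',np.round((P-[x,y])*1000,1))
for c in ['scene','side']:
    r=tip_of('positioner_mid',c)
    print(c,[(np.round(q['position'],1),q['confidence']) for q in r[:2]])
print(monitor.read_state()['time'])
E
python3 fin.py
```

```text
white scene 0.71 d mm [-4.7 -2. ]
white side 0.72 d mm [  0.2 -16.8]
blue scene 0.93 d mm [-0.3 -5.4]
blue side 0.79 d mm [ 1.1 -6.4]
green scene 0.87 d mm [-1.   1.1]
green side 0.79 d mm [-5.1 -1.5]
yellow scene 0.74 d mm [-6.  -1.4]
yellow side 0.87 d mm [ 1.2 -1.9]
scene [(array([173.4, 384.9]), 0.64)]
side []
28.1
```

View pics/f1.png

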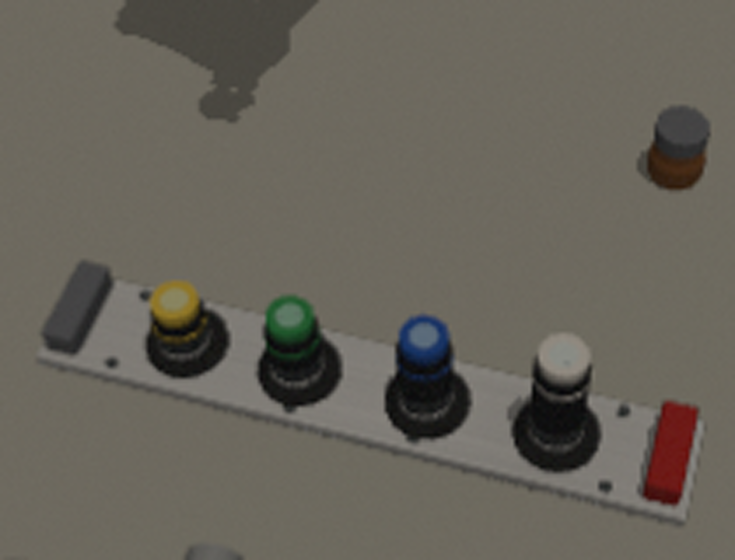

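View pics/f2.png

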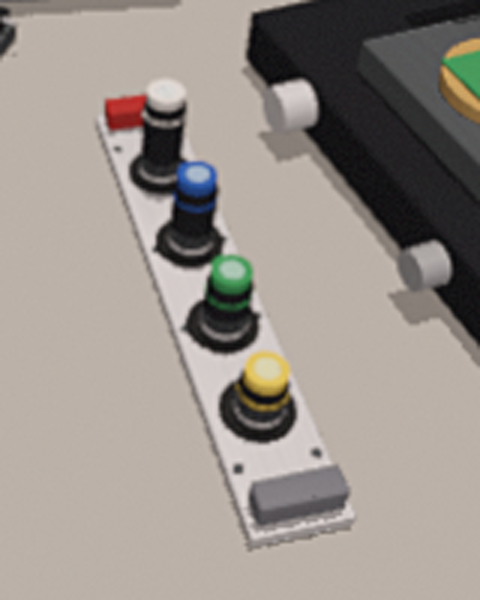

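All four stand in order, and their feet look concentric with the rests. The point network disagrees on white in the side view (17 mm off), so I'll check with silhouette fits.

```bash
python3 - <<'E'
from h import *
th=np.linspace(0,2*np.pi,40,endpoint=False)
R={'white':(.6731,.1030,.083),'blue':(.661,.0219,.07),'green':(.6486,-.0618,.057),'yellow':(.6372,-.137,.044)}
# rest centre per camera from the dots measured at the start
D={'scene':{'yellow':(.6372,-.1364),'green':(.6484,-.0609),'blue':(.6608,.0225),'white':(.673,.1039)},'side':{'white':(.6732,.1015),'blue':(.6609,.0205),'green':(.6487,-.063),'yellow':(.6372,-.1382)}}
for n,(x,y,h) in R.items():
  for c in ['scene','side']:
    r=cut_out('lens_%s_mid'%n,c)
    if not r: print(n,c,'none');continue
    m=r[0]['pixels'].astype(np.uint8)
    def cost(p):
        q=proj(c,[[p[0]+a*np.cos(t),p[1]+a*np.sin(t),.016+z] for z,a in [(0,.017),(h-.014,.017),(h,.0145)] for t in th])[:,::-1]
        k=np.zeros((384,512),np.uint8);cv2.fillConvexPoly(k,cv2.convexHull((q*16).astype(np.int32)),1,shift=4)
        return 1-(k&m).sum()/max(1,(k|m).sum())
    x0,y0=D[c][n]
    b=min((cost((x0+i,y0+j)),i,j) for i in np.arange(-.02,.0205,.001) for j in np.arange(-.02,.0205,.001))
    print(n,c,r[0]['confidence'],'iou',round(1-b[0],2),'off mm',np.round(np.array(b[1:])*1000,1))
for c in ['scene','side']:
    m=cut_out('positioner_mid',c);print(c,[(q['confidence'],q['position']) for q in m[:2]])
s=monitor.read_state();print(s['time'],np.round(s['dq'],3))
E
```

```text
white scene 0.75 iou 0.89 off mm [-3.  0.]
white side 0.92 iou 0.8 off mm [ 0. -1.]
blue scene 0.86 iou 0.91 off mm [-3. -1.]
blue side 0.78 iou 0.91 off mm [ 1. -1.]
green scene 0.95 iou 0.93 off mm [-1. -2.]
green side 0.67 iou 0.92 off mm [ 1. -2.]
yellow scene 0.86 iou 0.85 off mm [-1. -3.]
yellow side 0.55 iou 0.87 off mm [ 0. -2.]
scene [(0.83, [177.8, 385.6])]
side []
28.6 [-0.001  0.001  0.    -0.001  0.    -0.   ]
```

```bash
python3 - <<'E'
from h import *
a=cv2.imread('pics/scene0.png',0);b=cv2.imread('pics/scene_f.png',0)
print(cv2.phaseCorrelate(a[155:200,360:412].astype(np.float32),b[155:200,360:412].astype(np.float32)))
sign_off()
E
```

```text
((-0.01647747659237453, 0.5244808599159754), 0.9809555995611496)
the job is handed in; nothing more can be done
```

I parked all four objectives on the rail and handed the job in at about 28.6 s of the 96 s. White stands next to the red block, then blue, green, and yellow at the grey end, and the gripper is clear of everything.

**Placement:** In the last scene and side pictures all four stand upright. Silhouette fits put each within about 3 mm of its rest centre; the limit is 12 mm.

**Checks that disagreed:**
- **White objective:** the point network put it 17 mm off in the side view. The silhouette fits in both views (3 mm off or less) and the pictures contradict that, so I discounted it. The network's other readings were up to about 8 mm off.
- **Positioner:** the arm never went near it. Comparing the first and last scene pictures shows a shift of about 0.5 pixel, roughly 1 mm. I didn't settle whether that is image noise or real movement, but it is well under the 20 mm limit. The network found no positioner in the final side view, so this rests on the scene camera alone.

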